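Empty the wax scoop into the melting tin

ROBOT

A 7-joint arm with a two-finger parallel gripper is mounted at the origin on the work surface. World frame = base frame: x ahead of the robot, y to its left, z up, the work surface at z = 0. Lengths are in m, angles in degrees, forces in N, time in s.
With the tool pointing down it reaches from about 0.35 to 0.775 m from the base axis. Payload 3.1 kg.
Tool frame: the origin (TCP) lies on the centre line of the jaws, within the pads' length; the fingertips stand 17 mm ahead of it and the grasp point (between the pads) lies 2 mm behind it (robot.tip_reach is the distance from the TCP to the fingertips, in m); z points along the fingers, y is the direction in which the jaws open and shut (so a half turn about z gives the same grasp; the last joint's range is limited). The gripper opens to 85 mm and grips with 20 to 120 N. Pads are 22 mm wide; open, the fingers measure 114 mm over their backs; the gripper's body (76 mm by 85 mm) begins 54 mm behind the grasp point. The pads swing forward as they close: fully open they stand 13 mm farther back than shut.
Start: joints at [-72.118, 17.813, 0.802, 86.603, -0.252, 75.585, -1.558], TCP at [0.191, 0.516, 0.225] pointing down, gripper open.
Joint ranges: [-154.91, 154.91], [-16.99, 109.72], [-72.82, 74.43], [7.12, 147.25], [-82.49, 262.49], [11.32, 116.49], [-174.64, 174.64]. Speed limits (degrees/s): [159.86, 159.86, 180, 180, 180, 180, 180].

INTERFACE

Orientations are given as [roll, pitch, yaw] about the fixed x, y, z axes, in that order (R = Rz(yaw) Ry(pitch) Rx(roll)).
In Python, from station import robot, fingers, vision, workorder, recognise gives the robot as it stands. Calls block until the motion is done:
- robot.move_to(position, orientation): joint-space move of the TCP to a pose.
- robot.line_to(position, orientation=None, velocity=0.15, f_stop=None): straight line of the TCP; orientation=None keeps the orientation; velocity is the mean speed in m/s. With f_stop (N) it stops when the force on the tool has changed by that much, and returns True; else False.
- robot.move_j(angles): joint-space move.
- fingers.gripper_to(opening, force=None): opening from 0.0 (shut) to 1.0 (fully open); force is the grip in N (None keeps the last); returns when the fingers have stopped.
- robot.pause(seconds).
- robot.inverse_kinematics(position, orientation): joint angles nearest the present ones, or None.
- vision.grab_frame(name): name is "scene" or "top" or "wrist"; returns the picture (420x560x3 uint8, red, green, blue); there is no depth.
- vision.calibration(name): a dict with "mtx" (3x3 intrinsics, pixels), "extrinsics" (4x4, takes a point from world to camera coordinates); the wrist camera has in their place "T_tool_cam" (4x4, takes a point from camera to tool coordinates, whose origin is the TCP and whose axes are the flange's). Camera axes: x right, y up, looking along -z (the intrinsics and any distortion apply to the point x, -y, -z); pixel columns grow to the right and rows downward; lengths in m; the calibration is good to about 2 mm. A picture is of the moment at which its call begins: read the wrist's pose just before it. calibration takes no time and is no camera call.
A pose or a line that the arm cannot do raises robot.PlanningError and nothing moves.
- workorder.close_job(): hands the job in, once; it reports no verdict.
Trained networks look in the newest picture that a camera, given by its name, has taken for a name from the list of things; names that differ only in an ending like _2 or _b are one class to them, and where a whole thing is asked for, a point or a joint stands for the part that bears it (a point fixed in the world has none). Each returns a list of dicts, best first, with "p" (0 to 1); they miss things now and then, are a little off and sometimes report something else, mostly with a low value. They report only what shows in the picture. A call takes as long as a camera call.
- recognise(label, camera): "rect" ([centre column, centre row, width, height] in pixels, round what is visible of it).
Readings, each from a call of its own:
- robot.current_time_s(): time.
- robot.current_joint_positions(): joint angles.
- robot.current_dq(): joint speeds.
- robot.current_joint_torque(): joint torques, N m.
- robot.current_tool_pos(): TCP position.
- robot.current_eef_rot(): TCP orientation.
- robot.current_contact_force(): force on the tool from outside, world axes, zero at the start.
- robot.current_torque(): the same for the moment, N m.
- robot.current_finger_gap(): opening from 0.0 (shut) to 1.0 (fully open).
Only numpy, scipy, OpenCV 4.12 (cv2) and the standard library are available. Lean on these libraries where they do the work, as an engineer would, in place of code of your own. Each camera call takes 0.05 s, during which the arm holds its last target. There are 200 camera calls.

TASK

Draw the scoop of wax ends out from under the ski, rest its open edge on the rim of the white melting tin while the ends are still in it, and tip it until all three have slid into the tin, without shoving the tin along. Then put the empty scoop back flat on the bench under the ski where it stood, handle pointing away from the robot as before, and let go. Do not touch the freshly waxed ski or its vises, and leave the mug, the brush and the hex key holder where they are.

Things in the scene. Friction and masses are not known exactly. Their poses are not given: they have to be found in the camera images.
- scoop: Blue steel scoop, 0.16 to 0.26 kg: pan 100 mm long (x), 110 mm wide (y), floor 3 mm, lips 26 mm high and 3 mm thick on both sides and the back; the +x edge is open. Short oak handle at the back (-x). Origin: centre of the pan's underside, z up. Starts flat on the bench, open edge towards the robot, handle away from it, the ski across its rear.
- scoop_grip (a point): Grip point in the oak handle, a bar 22 mm wide (along scoop y: grip across it), 18 mm thick, 62 mm long, rising at 18 degrees; 30 mm above the pan's underside, 38 mm behind its back, 138 mm behind the open edge. Axes as scoop. The ski hangs low beside it: a hand straight down would strike it, so come from the far side with the fingers slanting 30 to 40 degrees back towards the robot and the open edge.
- scoop_mouth (a point): Middle of the scoop's open edge, at the underside of the pan floor, 50 mm ahead (+x) of the pan's centre. Axes as scoop.
- wax_violet_center (a point): Centre of the violet wax end, a hard block 30 x 24 x 20 mm, 13 g, lying loose in the scoop. Wax on the pan begins to slide somewhere between 23 and 40 degrees of tip, differently each time.
- wax_green_center (a point): Centre of the green wax end, a hard block 28 x 24 x 18 mm, 11 g, lying loose in the scoop. Wax on the pan begins to slide somewhere between 23 and 40 degrees of tip, differently each time.
- wax_yellow_center (a point): Centre of the yellow wax end, a hard block 32 x 24 x 16 mm, 11 g, lying loose in the scoop. Wax on the pan begins to slide somewhere between 23 and 40 degrees of tip, differently each time.
- tin: Loose white enamelled open tin with a blue rim, 130 mm (its x) by 170 mm (its y), 65 mm high, walls and floor 3 mm, 0.55 to 0.8 kg. Origin: centre of its underside; its x axis points away from the robot, so the near rim is at x = -65 mm and the far one at +65 mm, both at z = 65 mm.
- ski: Red ski, 44 mm wide, base up, clamped in two fixed bench vises, running along its y. Origin: on the bench below its centre line; x points away from the robot (edges at x = -22 and +22 mm). Underside 112 mm, top 136 mm above the bench. Tail ends at y = -260 mm. Vises, 85 x 50 mm, at y = -215 and +440 mm, reach 43 mm to either side of the centre line; the space between them is free.
- mug: Steel mug, 78 mm diameter, 78 mm high, handle at its +y. Origin: centre of its underside. Leave alone.
- brush: Copper bristle brush, bristles down, 130 x 55 mm, 44 mm high. Origin: centre of its underside. Leave alone.
- hex_holder: Zinc hex key holder, 85 x 30 mm block 34 mm high with keys up to 100 mm. Origin: centre of its underside. Leave alone.
- stand: Slotted oak stand 75 x 180 mm with three upright scrapers, 100 mm high, fixed to the bench. Long side along its y. Origin: centre of its underside.

How it is judged (in metres and radians):
On the way, in this order (a step that is already met when the one before it is completed fails the run):
1. The scoop's open edge rests on the tin's rim, over the tin, with all three wax ends still in the scoop (contact force between scoop and tin above 0.3 N and x of scoop_mouth in the frame of tin between -0.075 and 0.065 m and y of scoop_mouth in the frame of tin between -0.085 and 0.085 m and z of scoop_mouth in the frame of tin above 0.03 m and x of wax_violet_center in the frame of scoop between -0.06 and 0.056 m and y of wax_violet_center in the frame of scoop between -0.056 and 0.056 m and z of wax_violet_center in the frame of scoop between 0 and 0.045 m and x of wax_green_center in the frame of scoop between -0.06 and 0.056 m and y of wax_green_center in the frame of scoop between -0.056 and 0.056 m and z of wax_green_center in the frame of scoop between 0 and 0.045 m and x of wax_yellow_center in the frame of scoop between -0.06 and 0.056 m and y of wax_yellow_center in the frame of scoop between -0.056 and 0.056 m and z of wax_yellow_center in the frame of scoop between 0 and 0.045 m), for 0.1 s.
2. All three wax ends lie in the tin (x of wax_violet_center in the frame of tin between -0.065 and 0.065 m and y of wax_violet_center in the frame of tin between -0.085 and 0.085 m and z of wax_violet_center in the frame of tin between 0 and 0.062 m and x of wax_green_center in the frame of tin between -0.065 and 0.065 m and y of wax_green_center in the frame of tin between -0.085 and 0.085 m and z of wax_green_center in the frame of tin between 0 and 0.062 m and x of wax_yellow_center in the frame of tin between -0.065 and 0.065 m and y of wax_yellow_center in the frame of tin between -0.085 and 0.085 m and z of wax_yellow_center in the frame of tin between 0 and 0.062 m), for 0.2 s.
At the end, for the whole second after the job is handed in: All three wax ends lie at rest in the tin, below its rim, the tin standing flat; the empty scoop lies at rest flat on the bench (within 3 degrees) under the ski, its handle and its open edge each within 40 mm of where they were at the start (all of step 2 and angle between scoop's own z axis and vertical below 0.06 rad and height (world z) of scoop below 0.006 m and distance of each of scoop_grip, scoop_mouth from where it was at the start of the episode below 0.04 m and linear speed of scoop below 0.02 m/s and angle between tin's own z axis and vertical below 0.05 rad and linear speed of each of wax_violet, wax_green, wax_yellow below 0.03 m/s); the robot touches nothing.
It fails at once if The ski or its vises are touched (more than 1 N) (contact force between ski and anything else above 1 N).
It fails at once if The tin is shoved more than 30 mm from its place (distance of tin from where it was at the start of the episode above 0.03 m).
It fails at once if The mug is shifted more than 15 mm (distance of mug from where it was at the start of the episode above 0.015 m).
It fails at once if The copper brush is shifted more than 15 mm (distance of brush from where it was at the start of the episode above 0.015 m).
It fails at once if The hex key holder is shifted more than 15 mm (distance of hex_holder from where it was at the start of the episode above 0.015 m).
It also fails if it takes over 54 s, if anything falls off the work surface, if the arm or the gripper's body presses on something with over 40 N, if the wrist force passes 120 N, or if a joint passes its speed limit or range.

## Working session

There is one attempt and no reset: what is moved stays moved. The work goes in short steps, each a Python script; the robot and the scene stay as the last script left them, time stands still between calls to the robot, and variables do not carry over. Pictures are saved under pics/ and viewed, about 8 in all and at most 12, crops included, and the job is handed in when it is done.

```bash
ls; mkdir -p pics
python3 - <<'E'
from station import robot, fingers, vision, workorder, recognise
import cv2
for c in ("scene","top"):
    im=vision.grab_frame(c); cv2.imwrite(f"pics/{c}0.png",im[:,:,::-1])
    k=vision.calibration(c); print(c,k["mtx"].tolist() if hasattr(k["mtx"],'tolist') else k["mtx"],k["extrinsics"],[q for q in k])
    for n in ("scoop","scoop_grip","wax_violet_center","wax_green_center","wax_yellow_center","tin","ski","mug","brush","hex_holder","stand"):
        print(n,[(([round(v) for v in d["rect"]]),round(d["p"],2)) for d in recognise(n,c)][:2])
print(robot.current_time_s())
E
```

```text
pics
scene [[405.68427647045684, 0.0, 284.8091605190397], [0.0, 405.68427647045684, 211.47307671782855], [0.0, 0.0, 1.0]] [[-0.9005424  -0.43470807 -0.00722995  0.4936529 ]
 [ 0.30301097 -0.63947008  0.706585   -0.21356831]
 [-0.31178154  0.634119    0.70759124 -0.91108315]
 [ 0.          0.          0.          1.        ]] ['mtx', 'extrinsics']
scoop [([300, 295, 54, 58], 0.76)]
scoop_grip [([299, 297, 55, 54], 0.92)]
wax_violet_center [([287, 302, 20, 14], 0.65)]
wax_green_center [([291, 282, 17, 16], 0.53)]
wax_yellow_center [([311, 296, 13, 15], 0.43)]
tin [([312, 126, 34, 30], 0.62), ([386, 171, 68, 59], 0.56)]
ski [([253, 294, 151, 250], 0.93), ([292, 284, 16, 15], 0.17)]
mug [([247, 177, 30, 32], 0.95), ([287, 303, 17, 13], 0.3)]
brush [([311, 127, 32, 28], 0.97), ([294, 284, 13, 15], 0.61)]
hex_holder [([278, 149, 25, 31], 0.74)]
stand [([147, 346, 94, 76], 0.66), ([310, 128, 34, 27], 0.19)]
top [[392.3880103706921, 0.0, 278.1038074532324], [0.0, 392.3880103706921, 212.30992281350962], [0.0, 0.0, 1.0]] [[-6.70594236e-03 -9.99869525e-01  1.46957001e-02 -8.62300897e-05]
 [ 9.96429887e-01 -5.44461882e-03  8.42486542e-02 -5.38166237e-01]
 [-8.41576494e-02  1.52082014e-02  9.96336389e-01 -1.10495043e+00]
 [ 0.00000000e+00  0.00000000e+00  0.00000000e+00  1.00000000e+00]] ['mtx', 'extrinsics']
scoop [([217, 242, 44, 59], 0.6)]
scoop_grip [([216, 244, 46, 63], 0.89)]
wax_violet_center [([205, 247, 7, 5], 0.46)]
wax_green_center []
wax_yellow_center [([218, 259, 12, 10], 0.55)]
tin [([392, 275, 70, 61], 0.75)]
ski [([162, 230, 319, 66], 0.67)]
mug [([316, 150, 31, 39], 0.62)]
brush [([434, 167, 32, 47], 0.93)]
hex_holder [([367, 158, 10, 33], 0.7), ([215, 243, 44, 63], 0.51)]
stand [([128, 175, 40, 69], 0.72)]
1.2
```

Run:
```python
import cv2
a=cv2.imread("pics/top0.png");b=cv2.imread("pics/scene0.png")
cv2.imwrite("pics/top0c.png",cv2.resize(a[130:330,60:460],None,fx=2,fy=2,interpolation=cv2.INTER_CUBIC))
cv2.imwrite("pics/scene0c.png",cv2.resize(b[90:390,100:500],None,fx=2,fy=2,interpolation=cv2.INTER_CUBIC))
```

```text
(no output)
```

View pics/top0c.png

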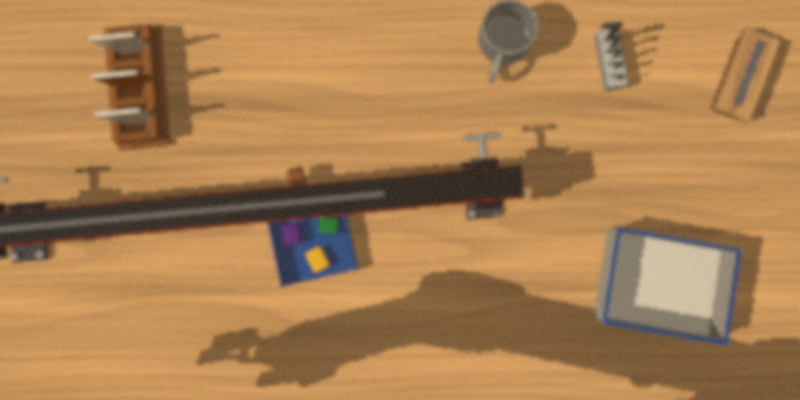

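View pics/scene0c.png

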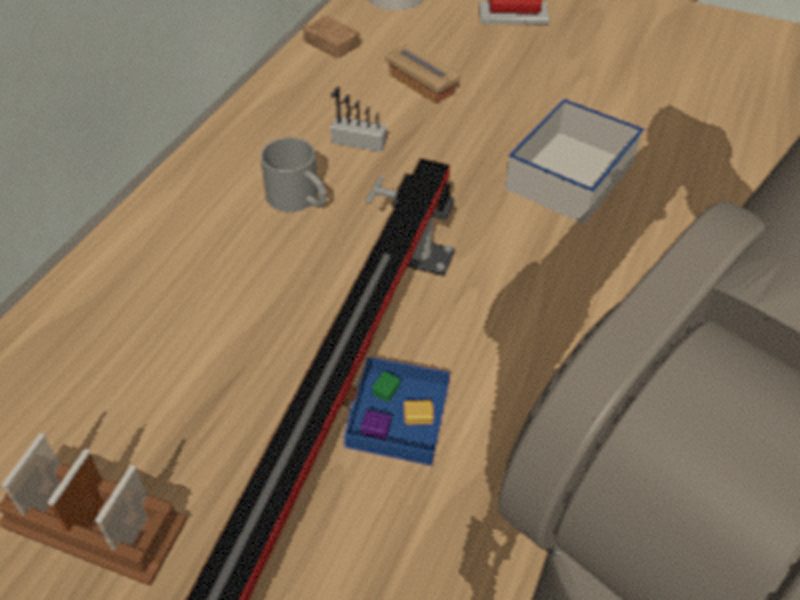

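The views show the scoop half under the ski, with its handle end just visible past the far edge (top px ≈ (208,217)). The tin is clear at right, and the mug, hex key holder and brush are on the far side. Next I'll fit poses from the corners I read off both views.

```bash
cat > h.py <<'E'
from station import robot, fingers, vision, workorder, recognise
import numpy as np, cv2
from scipy.optimize import least_squares
from scipy.spatial.transform import Rotation as R
def proj(c,P):
    k=vision.calibration(c);E=np.array(k["extrinsics"]);q=np.asarray(P,float)@E[:3,:3].T+E[:3,3]
    q=q*[1,-1,-1]; u=q@np.array(k["mtx"]).T
    return u[:,:2]/u[:,2:]
def unproj(c,uv,z):
    k=vision.calibration(c);E=np.array(k["extrinsics"])
    d=np.linalg.inv(k["mtx"])@[uv[0],uv[1],1]*[1,-1,-1]; d=E[:3,:3].T@d; o=-E[:3,:3].T@E[:3,3]
    return o+d*(z-o[2])/d[2]
def fit(obs,x0):
    # obs: list of (cam, local points, pixels); pose x,y,yaw
    def f(p):
        r=R.from_euler('z',p[2]).as_matrix()
        return np.concatenate([(proj(c,np.array(L)@r.T+[p[0],p[1],0])-np.array(uv)).ravel() for c,L,uv in obs])
    s=least_squares(f,x0,loss='soft_l1'); return s.x,f(s.x).reshape(-1,2).round(1).tolist()
E
python3 - <<'E'
from h import *
T=lambda a:np.array(a)/2+[60,130]
S=lambda a:np.array(a)/2+[100,90]
g=.026
# scoop: +x to robot => yaw ~180 ; scoop +y = world -y = image right in top
p,r=fit([("top",[[.05,-.055,g],[.05,.055,0],[-.109,0,.045]],T([[281,286],[358,268],[296,172]])),
 ("scene",[[.05,.055,g],[.05,-.055,g],[.05,-.055,0]],S([[449,371],[434,449],[433,462]]))],[.45,.16,np.pi])
print("scoop",p[:2],np.degrees(p[2]),r)
rz=R.from_euler('z',p[2]).as_matrix()
for n,L in (("grip",[-.088,0,.03]),("mouth",[.05,0,0])): print(n,rz@L+[p[0],p[1],0])
h=.065
p,r=fit([("top",[[.065,.085,h],[.065,-.085,h],[-.065,-.085,h],[-.065,.085,h]],T([[617,228],[740,250],[727,343],[604,322]])),
 ("scene",[[.065,.085,h],[.065,-.085,h],[-.065,-.085,h],[-.065,.085,h]],S([[511,156],[566,102],[641,130],[587,188]]))],[.4,-.3,0])
print("tin",p[:2],np.degrees(p[2]),r)
for n,uv in (("tail far",[521,168]),("tail near",[522,194]),("far@270",[270,191]),("near@100",[100,236]),("far@100",[100,204]),("far@400",[400,174]),("near@400",[400,206])):print(n,unproj("top",T(uv),.136))
for n,uv,z in (("mug",[510,30],.078),("hex",[615,60],.034),("brush",[748,75],.044),("stand",[140,90],.05)):print(n,unproj("top",T(uv),z))
E
```

```text
scoop [0.42742524 0.17298675] 192.01571709094765 [[0.1, 0.1], [0.6, 0.2], [-0.6, -2.5], [1.1, -1.1], [-0.1, 0.7], [-0.2, 0.4]]
grip [0.51349721 0.19130659 0.03      ]
mouth [0.37852072 0.16257774 0.        ]
tin [ 0.36645921 -0.32384923] -10.553520233690948 [[0.3, -0.1], [-0.5, -0.2], [-0.8, 0.5], [-0.7, -0.1], [-0.6, -1.4], [-1.0, -2.3], [1.2, -1.5], [3.2, 0.1]]
tail far [ 0.52359907 -0.11130295  0.136     ]
tail near [ 0.48994612 -0.11206265  0.136     ]
far@270 [0.49575111 0.21208801 0.136     ]
near@100 [0.43965369 0.4274101  0.136     ]
far@100 [0.48040834 0.42859859 0.136     ]
far@400 [0.51669993 0.04515584 0.136     ]
near@400 [0.47546111 0.0452722  0.136     ]
mug [ 0.72047811 -0.10622949  0.078     ]
hex [ 0.68735773 -0.26233679  0.034     ]
brush [ 0.66270097 -0.45040271  0.044     ]
stand [0.6433759  0.41270753 0.05      ]
```

```bash
cat >> h.py <<'E'
S0=np.array([.4274,.1730,0]); Y0=192.0
GRIP=np.array([-.088,0,.03]); MOUTH=np.array([.05,0,0])
def tcp(p,yaw,tau=0,th=35,sgn=1,ref=MOUTH,grip=GRIP):
    """TCP pose (pos, rpy deg) holding the scoop with its point ref at p, yaw, mouth-down tilt tau."""
    Rs=R.from_euler('ZY',[yaw,tau],degrees=True).as_matrix()
    t=np.radians(th); z=np.array([np.sin(t),0,-np.cos(t)]); y=np.array([0,sgn,0.]); x=np.cross(y,z)
    Rt=Rs@np.column_stack([x,y,z])
    pos=np.asarray(p)+Rs@(grip-ref)+Rt[:,2]*.002
    return pos.tolist(),R.from_matrix(Rt).as_euler('xyz',degrees=True).tolist()
E
python3 - <<'E'
from h import *
m0=S0+R.from_euler('z',Y0,degrees=True).as_matrix()@MOUTH
for th in (30,35,40):
  for s in (1,-1):
    out=[]
    for m,yaw,tau in ((m0,192,0),(m0+[.1,.02,.1],192,0),([.535,.165,.01],185,0),([.535,.165,.06],185,0),([.535,.165,.18],185,-4),([.535,.1,.18],185,-4),([.52,.165,.18],185,-4),([.45,-.05,.19],185,-4),([.41,-.33,.1],170,0),([.41,-.33,.065],170,50),([.41,-.33,.065],170,60)):
      q=robot.inverse_kinematics(*tcp(m,yaw,tau,th,s)); out.append(None if q is None else [round(v) for v in q])
    print(th,s);[print("  ",o) for o in out]
E
```

```text
30 1
   [-38, 55, 35, 69, -26, 95, -80]
   [-19, 61, 1, 32, -4, 116, -97]
   None
   None
   None
   None
   None
   None
   [12, 66, 57, 38, -32, 116, -53]
   [-13, 20, 67, 105, -39, 57, -30]
   [-5, 6, 55, 115, -36, 43, -28]
30 -1
   [-26, 51, 11, 69, -11, 91, 88]
   [-21, 61, 10, 33, -11, 116, 86]
   None
   None
   None
   None
   None
   None
   [13, 64, 49, 37, -27, 115, 124]
   [49, 12, -10, 103, -10, 48, 125]
   [65, 6, -20, 113, -24, 39, 141]
35 1
   [-36, 59, 36, 64, -27, 102, -80]
   None
   None
   None
   None
   None
   None
   None
   None
   [-11, 24, 67, 100, -37, 62, -33]
   [-9, 10, 60, 111, -33, 48, -32]
35 -1
   [-25, 55, 11, 63, -11, 98, 88]
   None
   None
   None
   None
   None
   None
   None
   None
   [47, 14, -10, 98, -5, 54, 120]
   [62, 8, -20, 109, -15, 44, 132]
40 1
   [-35, 63, 36, 57, -28, 108, -80]
   None
   None
   None
   None
   None
   None
   None
   None
   [-8, 26, 63, 96, -32, 67, -38]
   [-10, 14, 62, 107, -31, 54, -35]
40 -1
   [-24, 59, 10, 57, -11, 105, 88]
   None
   None
   None
   None
   None
   None
   None
   None
   [-7, 25, 60, 96, -31, 66, 141]
   [50, 9, -10, 105, -11, 49, 127]
```

Run:
```python
from h import *
far=lambda y: .498-.08*(y-.19)
C=np.array([[x,y,0] for x in(.05,-.05) for y in(.055,-.055)])
for th in (30,34):
  for s in (1,-1):
    for yaw in (90,110,130,150,185,200,215,230,245,260,275):
      res=[]
      for gy in (.25,.2,.15,.1,.05,0):
        rz=R.from_euler('z',yaw,degrees=True).as_matrix()
        c=(C-GRIP)@rz.T; gx=max(far(gy+q[1])-q[0] for q in c)+.018
        gx=max(gx,far(gy)+.065)
        ok=""
        for z in (.005,.09,.18):
          q=robot.inverse_kinematics(*tcp([gx,gy,z+.03],yaw,0,th,s,ref=GRIP)); ok+="." if q is None else "Y"
        res.append((gy,round(gx,3),ok))
      if any("Y" in r[2] for r in res): print(th,s,yaw,res)
```

```text
30 1 90 [(0.25, np.float64(0.563), 'YYY'), (0.2, np.float64(0.567), 'YYY'), (0.15, np.float64(0.571), 'YYY'), (0.1, np.float64(0.575), 'YYY'), (0.05, np.float64(0.579), 'YYY'), (0, np.float64(0.583), 'YYY')]
30 1 110 [(0.25, np.float64(0.601), 'YYY'), (0.2, np.float64(0.605), 'YYY'), (0.15, np.float64(0.609), 'YYY'), (0.1, np.float64(0.613), 'YYY'), (0.05, np.float64(0.617), 'YYY'), (0, np.float64(0.621), 'YYY')]
30 1 130 [(0.25, np.float64(0.636), 'YYY'), (0.2, np.float64(0.64), 'YYY'), (0.15, np.float64(0.644), 'YYY'), (0.1, np.float64(0.648), 'YYY'), (0.05, np.float64(0.652), 'YYY'), (0, np.float64(0.656), 'YYY')]
30 1 150 [(0.25, np.float64(0.657), 'YY.'), (0.2, np.float64(0.661), 'YY.'), (0.15, np.float64(0.665), 'YY.'), (0.1, np.float64(0.669), 'YY.'), (0.05, np.float64(0.673), 'YY.'), (0, np.float64(0.677), 'YY.')]
30 1 185 [(0.25, np.float64(0.65), '...'), (0.2, np.float64(0.654), 'Y..'), (0.15, np.float64(0.658), 'Y..'), (0.1, np.float64(0.662), 'Y..'), (0.05, np.float64(0.666), 'Y..'), (0, np.float64(0.67), 'Y..')]
30 1 200 [(0.25, np.float64(0.659), '...'), (0.2, np.float6
[... 6555 characters left out ...]
'YY.'), (0.05, np.float64(0.664), 'YY.'), (0, np.float64(0.668), 'YYY')]
34 -1 245 [(0.25, np.float64(0.628), 'YY.'), (0.2, np.float64(0.632), 'YY.'), (0.15, np.float64(0.636), 'YYY'), (0.1, np.float64(0.64), 'YYY'), (0.05, np.float64(0.644), 'YYY'), (0, np.float64(0.648), 'YYY')]
34 -1 260 [(0.25, np.float64(0.599), 'YYY'), (0.2, np.float64(0.603), 'YYY'), (0.15, np.float64(0.607), 'YYY'), (0.1, np.float64(0.611), 'YYY'), (0.05, np.float64(0.615), 'YYY'), (0, np.float64(0.619), 'YYY')]
34 -1 275 [(0.25, np.float64(0.566), 'YYY'), (0.2, np.float64(0.57), 'YYY'), (0.15, np.float64(0.574), 'YYY'), (0.1, np.float64(0.578), 'YYY'), (0.05, np.float64(0.582), 'YYY'), (0, np.float64(0.586), 'YYY')]
```

```bash
sed -i 's/^GRIP=.*MOUTH/GRIP=np.array([-.090,0,.0305]); MOUTH/' h.py
cat >> h.py <<'E'
TH=34
def G(p,yaw,tau=0,th=TH): return tcp(p,yaw,tau,th,1,ref=GRIP)
def M(p,yaw,tau=0,th=TH): return tcp(p,yaw,tau,th,1,ref=MOUTH)
g0=S0+R.from_euler('z',Y0,degrees=True).as_matrix()@GRIP
TIN=np.array([.3665,-.3238,0]); TY=-10.55
def tinp(x,y,z): return TIN+R.from_euler('z',TY,degrees=True).as_matrix()@[x,y,z]
E
python3 - <<'E'
from h import *
def ck(n,p): q=robot.inverse_kinematics(*p); print(n,None if q is None else [round(v) for v in q])
print(g0)
ck("grasp",G(g0,192))
u=np.array([.978,.208,0])
for th in (15,20,25,30): ck(f"hi{th}",G(g0+.06*u+[0,0,.17],192,0,th))
for d in (.04,.06,.08,.1): 
  t=np.radians(TH);ck(f"pre{d}",G(g0+d*(u*np.sin(t)+[0,0,np.cos(t)]),192))
ck("way",([.35,.35,.35],[180,0,0])); 
ck("drag",G(g0+.04*u+[0,0,.006],192))
ck("rot1",G([.595,.205,.036],225)); ck("rot2",G([.62,.2,.04],260)); ck("lift",G([.62,.2,.24],260,-3)); ck("mid",G([.53,.0,.25],225,-3));ck("mid",G([.53,-.1,.25],210,-3))
for yaw in (170,185,200,215):
  for z,tau in ((.15,0),(.1,0),(.07,0),(.061,10),(.055,55)): ck(f"tin{yaw} {z} {tau}",M(tinp(.04,0,z),yaw,tau))
E
```

```text
[0.51543328 0.19171205 0.0305    ]
grasp [-36, 58, 36, 64, -27, 100, -80]
hi15 [-39, 42, 38, 62, -23, 98, -84]
hi20 [-37, 46, 38, 56, -24, 106, -83]
hi25 [-34, 51, 39, 49, -26, 113, -84]
hi30 None
pre0.04 [-35, 59, 37, 57, -27, 106, -81]
pre0.06 [-34, 59, 37, 54, -28, 109, -82]
pre0.08 [-33, 60, 38, 49, -28, 112, -82]
pre0.1 [-32, 61, 38, 45, -29, 116, -83]
way [-71, 10, 29, 81, -5, 91, -132]
drag [-34, 63, 36, 53, -29, 106, -82]
rot1 [-38, 65, 32, 46, -13, 105, -60]
rot2 [-46, 58, 28, 60, 4, 87, -36]
lift [-44, 52, 30, 43, 9, 109, -29]
mid [-35, 43, 41, 63, 1, 108, -41]
mid [-24, 47, 47, 59, -5, 111, -40]
tin170 0.15 0 None
tin170 0.1 0 None
tin170 0.07 0 [21, 65, 22, 32, -6, 116, -65]
tin170 0.061 10 [5, 64, 66, 51, -39, 107, -47]
tin170 0.055 55 [-15, 19, 70, 108, -40, 55, -27]
tin185 0.15 0 [6, 61, 51, 39, -19, 116, -44]
tin185 0.1 0 [4, 64, 53, 44, -22, 111, -43]
tin185 0.07 0 [4, 65, 52, 46, -22, 108, -44]
tin185 0.061 10 [-2, 60, 62, 60, -31, 99, -37]
tin185 0.055 55 [-12, 23, 72, 106, -46, 64, -8]
tin200 0.15 0 [-6, 56, 53, 55, -13, 105, -32]
tin200 0.1 0 [-6, 57, 51, 58, -14, 100, -34]
tin200 0.07 0 [-6, 59, 50, 60, -14, 97, -35]
tin200 0.061 10 [-10, 54, 59, 70, -23, 90, -28]
tin200 0.055 55 [4, 18, 51, 103, -38, 64, 0]
tin215 0.15 0 [-17, 48, 52, 69, -6, 93, -25]
tin215 0.1 0 [-16, 50, 50, 72, -6, 88, -27]
tin215 0.07 0 [-16, 52, 48, 74, -7, 85, -28]
tin215 0.061 10 [-18, 47, 55, 80, -15, 80, -20]
tin215 0.055 55 [-3, 27, 67, 100, -47, 77, 22]
```

Run:
```python
from h import *
u=np.array([.978,.208,0])
robot.move_to(*G([.42,.33,.33],200,0,5))
robot.move_to(*G(g0+.06*u+[0,0,.17],192,0,20))
print(robot.current_time_s(),robot.current_joint_positions(),robot.current_tool_pos())
pos,rpy=robot.current_tool_pos(),robot.current_eef_rot()
im=vision.grab_frame("wrist");cv2.imwrite("pics/w1.png",im[:,:,::-1])
print([(d["rect"],d["p"]) for d in recognise("scoop_grip","wrist")])
k=vision.calibration("wrist");T=np.array(k["T_tool_cam"])
Rw=R.from_euler('xyz',rpy,degrees=True).as_matrix()
def wp(P):
    q=(np.asarray(P)-pos)@Rw; q=(q-T[:3,3])@T[:3,:3]; q=q*[1,-1,-1]; v=np.array(k["mtx"])@q; return v[:2]/v[2]
print("grip",wp(g0))
Rs=R.from_euler('z',Y0,degrees=True).as_matrix()
vis=im[:,:,::-1].copy()
for P in ([-.09,.011,.04],[-.09,-.011,.04],[-.108,.011,.045],[-.108,-.011,.045],[-.05,.055,.026],[-.05,-.055,.026]):
    c=wp(S0+Rs@P); print(P,c); cv2.circle(vis,tuple(int(v) for v in c),3,(0,255,255),1)
for y in (.1,.2,.3):
    for z in (.112,.136): cv2.circle(vis,tuple(int(v) for v in wp([.498-.08*(y-.19),y,z])),3,(255,255,0),1)
cv2.imwrite("pics/w1v.png",vis)
```

```text
3.6833 [-35.63859605  45.45701896  35.66314483  55.44675054 -22.8869055
 105.30083915 -84.46835815] [0.57303706 0.20636648 0.19971628]
[([277.9, 213.7, 97.1, 90.0], 0.65), ([280.6, 248.6, 21.6, 16.0], 0.52)]
grip [280.56964247 189.95414918]
[-0.09, 0.011, 0.04] [291.50400605 195.01294744]
[-0.09, -0.011, 0.04] [269.71135176 194.9068306 ]
[-0.108, 0.011, 0.045] [292.20641961 182.13867406]
[-0.108, -0.011, 0.045] [269.39015384 182.02684727]
[-0.05, 0.055, 0.026] [329.45015844 218.48392474]
[-0.05, -0.055, 0.026] [231.00109366 218.01020021]
```

View pics/w1v.png

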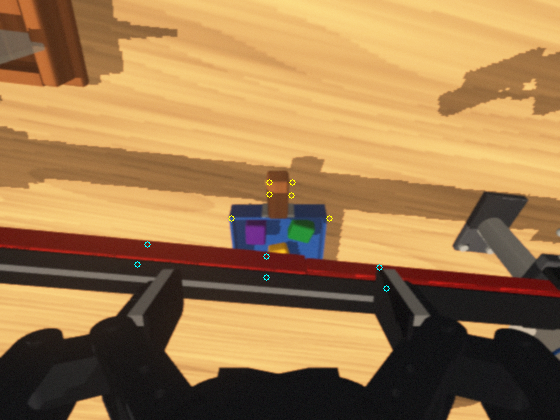

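The overlay agrees. The back lip's top edge (row 217) and side edges (columns 231 and 327) are within 2 px, and the handle spans columns 267–289. The ski reads about 4 mm farther out than my fit, which still leaves clearance. Grasping now.

Run:
```python
from h import *
u=np.array([.978,.208,0]); t=np.radians(TH)
fingers.gripper_to(0.6)
robot.line_to(*G(g0+.08*(u*np.sin(t)+[0,0,np.cos(t)]),192),velocity=.15)
print("pre",robot.current_tool_pos())
print(robot.line_to(*G(g0,192),velocity=.1,f_stop=4))
print("at",robot.current_tool_pos(),robot.current_contact_force())
fingers.gripper_to(0.0,force=110)
print("gap",robot.current_finger_gap(),robot.current_contact_force(),robot.current_time_s())
im=vision.grab_frame("wrist");cv2.imwrite("pics/w2.png",im[:,:,::-1])
```

```text
pre [0.55859442 0.20075788 0.09618041]
False
at [0.51513007 0.19164111 0.02966421] [ 0.0792109   0.03801687 -0.33343927]
gap 0.2163410475683379 [1.60136302 1.22714663 4.00228603] 6.4167
```

View pics/w2.png

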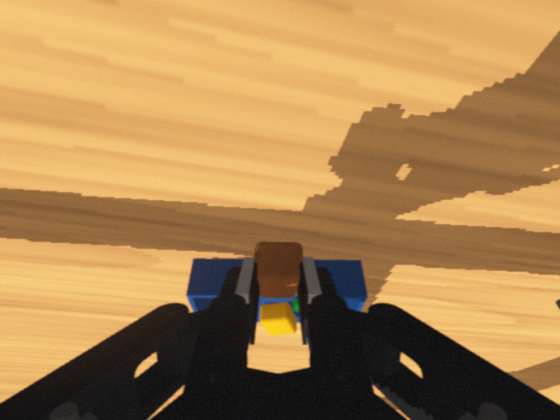

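The handle is held between the pads, with its end at (278,265). Drawing the scoop out on the far side and turning it alongside the ski.

Run:
```python
from h import *
u=np.array([.978,.208,0])
z=g0[2]
robot.line_to(*G([*g0[:2],z+.008],192,-2),velocity=.05)
robot.line_to(*G([*(g0+.045*u)[:2],z+.010],192,-2),velocity=.1)
print(robot.current_contact_force(),robot.current_time_s())
robot.line_to(*G([.595,.205,z+.010],225,-2),velocity=.06)
robot.line_to(*G([.625,.2,z+.010],260,-2),velocity=.06)
print(robot.current_tool_pos(),robot.current_contact_force(),robot.current_time_s())
for c in("top","wrist"):
    cv2.imwrite(f"pics/{c}3.png",vision.grab_frame(c)[:,:,::-1])
a=cv2.imread("pics/top3.png")[150:290,130:330];b=cv2.imread("pics/wrist3.png")
cv2.imwrite("pics/c3.png",np.vstack([cv2.resize(a,(500,350)),cv2.resize(b[150:400],(500,223))]))
```

```text
[ 0.0143858   0.20494203 -1.95001445] 7.375
[0.62465823 0.19749951 0.0390621 ] [ 0.21492066 -0.21794755 -3.15046567] 8.8833
```

View pics/c3.png

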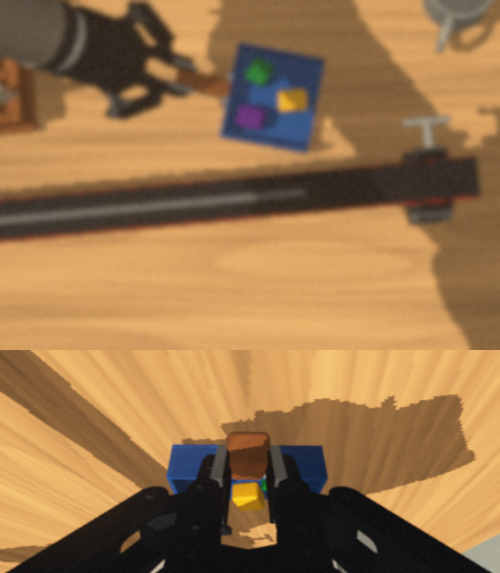

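The scoop is out on the far side, clear of the ski, with all three ends in the pan. Next: lift, cross over the ski, and stop above the tin.

Run:
```python
from h import *
robot.line_to(*G([.625,.19,.24],260,-3),velocity=.15)
robot.line_to(*G([.57,.05,.245],235,-3),velocity=.13)
robot.line_to(*G([.54,-.12,.245],210,-3),velocity=.15)
robot.line_to(*M(tinp(.04,0,.17),192,0),velocity=.15)
robot.line_to(*M(tinp(.04,0,.10),190,4),velocity=.12)
print(robot.current_tool_pos(),robot.current_contact_force(),robot.current_time_s())
for c in("top","scene"):
    cv2.imwrite(f"pics/{c}4.png",vision.grab_frame(c)[:,:,::-1])
a=cv2.imread("pics/top4.png")[160:320,310:490];b=cv2.imread("pics/scene4.png")[90:250,300:500]
cv2.imwrite("pics/c4.png",np.hstack([cv2.resize(a,(394,350),interpolation=cv2.INTER_CUBIC),cv2.resize(b,(400,350))]))
```

```text
[ 0.54076211 -0.30695149  0.13918094] [-0.157229   -1.06927186 -3.5107447 ] 15.1333
```

View pics/c4.png

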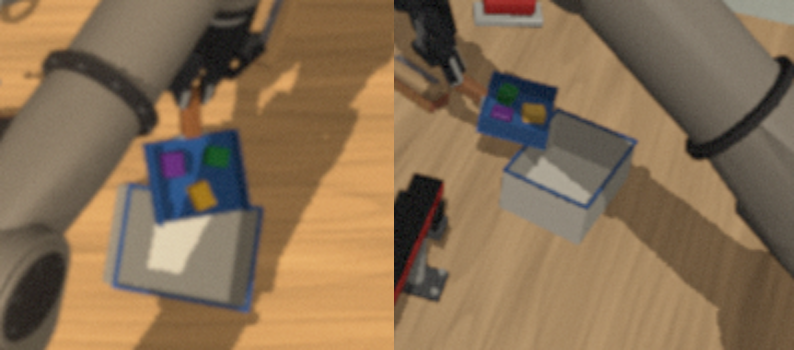

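The mouth is over the far rim, but it is skewed about 20° to it, so its right corner only just reaches. I'll square it up, move it further in, then lower it onto the rim by feel.

Run:
```python
from h import *
robot.line_to(*M(tinp(.022,0,.10),174,8),velocity=.1)
robot.line_to(*M(tinp(.022,0,.085),172,10),velocity=.06)
robot.pause(.2)
f0=np.array(robot.current_contact_force())
hit=robot.line_to(*M(tinp(.022,0,.040),172,10),velocity=.03,f_stop=1.5)
robot.pause(.4)
print(hit,robot.current_tool_pos(),M(tinp(.022,0,.0575),172,10)[0],np.array(robot.current_contact_force())-f0,robot.current_time_s())
for c in("top","scene"):
    cv2.imwrite(f"pics/{c}5.png",vision.grab_frame(c)[:,:,::-1])
a=cv2.imread("pics/top5.png")[160:320,310:490];b=cv2.imread("pics/scene5.png")[90:250,300:500]
cv2.imwrite("pics/c5.png",np.hstack([cv2.resize(a,(394,350),interpolation=cv2.INTER_CUBIC),cv2.resize(b,(400,350))]))
```

```text
True [ 0.51843489 -0.34574719  0.10970697] [0.5186091319822346, -0.3461659701696731, 0.11002029042495738] [ 0.21665261 -1.638978    3.63286619] 17.6417
```

View pics/c5.png

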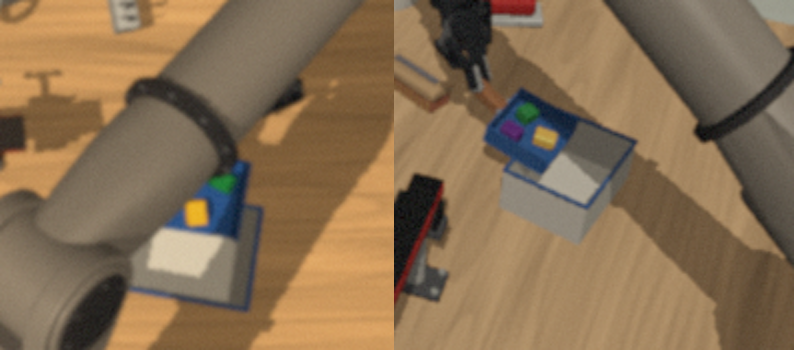

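The scoop rests on the rim with 3.6 N, square and about 35 mm inside, with all three ends in the pan. Tipping about the rim now.

```bash
cat >> h.py <<'E'
def P(tau,ov,dz=.002,yaw=172): return tcp(tinp(.063,0,.065+dz),yaw,tau,TH,1,ref=MOUTH-[ov,0,0])
E
python3 - <<'E'
from h import *
for tau,ov,dz in ((12,.042,.002),(22,.04,.002),(32,.036,.002),(42,.033,.002),(50,.03,.003)):
    robot.line_to(*P(tau,ov,dz),velocity=.07)
    print(tau,np.round(robot.current_contact_force(),1))
robot.pause(.4)
print(robot.current_time_s())
for c in("top","scene"):
    cv2.imwrite(f"pics/{c}6.png",vision.grab_frame(c)[:,:,::-1])
for n in ("violet","green","yellow"): print(n,[([round(v) for v in d["rect"]],round(d["p"],2)) for d in recognise(f"wax_{n}_center","scene")][:2])
a=cv2.imread("pics/top6.png")[160:320,310:490];b=cv2.imread("pics/scene6.png")[90:250,300:500]
cv2.imwrite("pics/c6.png",np.hstack([cv2.resize(a,(394,350),interpolation=cv2.INTER_CUBIC),cv2.resize(b,(400,350))]))
E
```

```text
12 [ 0.4 -1.2 -1.8]
22 [ 0.2 -0.2 -1.7]
32 [-0.5  0.2 -1.4]
42 [-0.1 -0.3 -2.2]
50 [-0.2  0.7 -1.8]
19.975
violet [([369, 141, 35, 56], 0.56), ([386, 176, 9, 8], 0.46)]
green []
yellow [([367, 143, 41, 58], 0.66), ([394, 179, 6, 5], 0.65)]
```

View pics/c6.png

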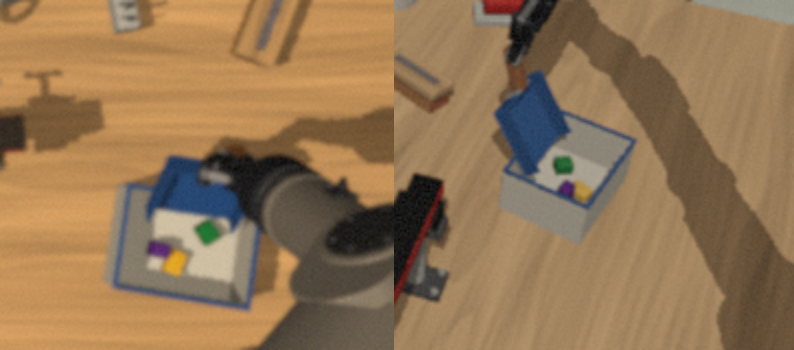

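All three wax ends are on the tin floor. Lifting off and returning the same way.

Run:
```python
from h import *
u=np.array([.978,.208,0]); z=g0[2]
robot.line_to(*P(48,.025,.05,175),velocity=.12)
robot.line_to(*M(tinp(.04,0,.15),190,6),velocity=.15)
robot.line_to(*M(tinp(.05,0,.18),192,0),velocity=.15)
robot.line_to(*G([.54,-.12,.245],210,-3),velocity=.17)
robot.line_to(*G([.57,.05,.245],235,-3),velocity=.17)
robot.line_to(*G([.625,.19,.24],260,-3),velocity=.15)
robot.line_to(*G([.625,.2,z+.015],260,-2),velocity=.15)
print(robot.current_tool_pos(),robot.current_contact_force(),robot.current_time_s())
for c in("top","wrist"):
    cv2.imwrite(f"pics/{c}7.png",vision.grab_frame(c)[:,:,::-1])
a=cv2.imread("pics/top7.png")[150:330,130:480];b=cv2.imread("pics/wrist7.png")
cv2.imwrite("pics/c7.png",np.vstack([cv2.resize(a,(700,360)),cv2.resize(b[150:400],(500,223))[:, :].repeat(1,0) if 0 else cv2.resize(b[150:400],(700,230))]))
```

```text
[0.62568627 0.19894188 0.04521697] [ 0.63915622  0.69906375 -2.17459579] 27.0417
```

View pics/c7.png

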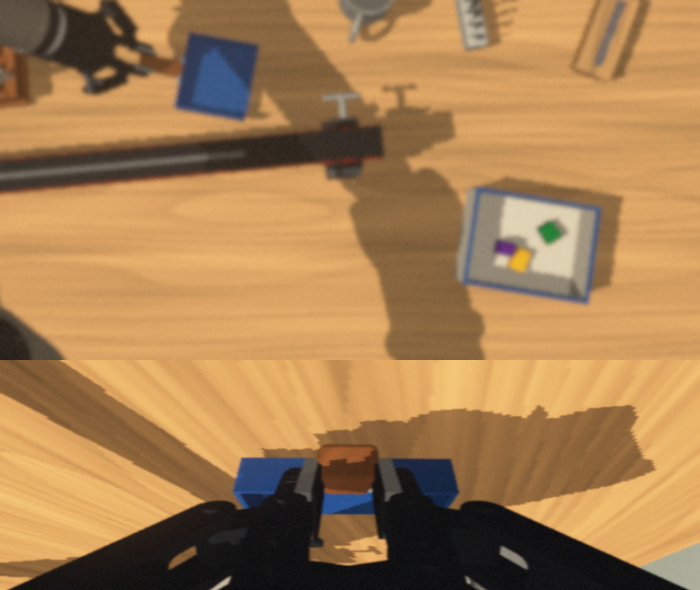

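The pan is empty, the tin hasn't moved, and the scoop is still firmly held. Sliding it back under the ski.

Run:
```python
from h import *
u=np.array([.978,.208,0]); z=g0[2]; t=np.radians(TH)
robot.line_to(*G([.595,.205,z+.012],225,-2),velocity=.06)
robot.line_to(*G([*(g0+.045*u)[:2],z+.012],192,-2),velocity=.06)
robot.line_to(*G([*g0[:2],z+.012],192,-1),velocity=.08)
hit=robot.line_to(*G([*g0[:2],z-.003],192,0),velocity=.03,f_stop=3)
print(hit,robot.current_tool_pos(),robot.current_contact_force())
robot.pause(.2)
fingers.gripper_to(0.6)
print(robot.current_finger_gap())
p=np.array(robot.current_tool_pos())
robot.line_to((p+.08*(u*np.sin(t)+[0,0,np.cos(t)])).tolist(),velocity=.12)
robot.line_to(*G(g0+.06*u+[0,0,.17],192,0,20),velocity=.15)
robot.pause(.3)
print(robot.current_contact_force(),robot.current_time_s())
for c in("wrist","scene"):
    cv2.imwrite(f"pics/{c}8.png",vision.grab_frame(c)[:,:,::-1])
a=cv2.imread("pics/w1.png")[130:330,100:450];b=cv2.imread("pics/wrist8.png")[130:330,100:450]
c=cv2.imread("pics/scene0.png")[220:360,220:380];d=cv2.imread("pics/scene8.png")[220:360,220:380]
cv2.imwrite("pics/c8.png",np.vstack([np.hstack([cv2.resize(x,(390,223)) for x in(a,b)]),np.hstack([cv2.resize(x,(390,341)) for x in(c,d)])]))
```

```text
True [0.51454341 0.19133592 0.02932735] [ 0.71143608 -0.62179788  2.66711798]
0.5963566193966132
[-0.70349393  0.88083899  0.70898723] 32.35
```

View pics/c8.png

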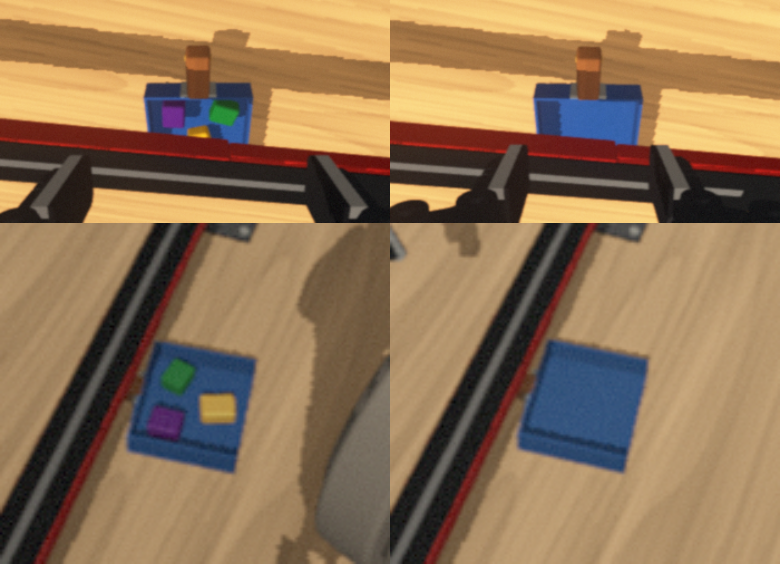

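The scoop is within about 1 px of its starting place, flat and empty, and the hand is clear. Handing in.

```bash
python3 -c "
from station import *
from station import workorder,robot
print(workorder.close_job(),robot.current_time_s())"
```

```text
the job is handed in; nothing more can be done
the job is handed in; nothing more can be done
```

The job is handed in, at about 32.4 s on the robot's clock. All three wax ends are in the tin, and the empty scoop is back under the ski.

- **Drawing out:** I gripped the handle from the far side at a 34° slant. The arm could not reach far enough to pull the scoop straight back, so I drew it out on the far side of the ski and turned it alongside.
- **Tipping:** I carried the scoop over the ski and rested its mouth on the tin's far rim. The contact was about 3.6 N with all three ends still in the pan. I first approached about 20° skewed to the rim and squared it up before touching. I then tipped it to 50°.
- **Return:** I brought the scoop back the same way, set it down and let go.

**Last checks:**
- The before-and-after pictures show the scoop flat, empty and within about 1 pixel (a few millimetres) of where it started.
- The top picture taken before the scoop went back under the ski shows the wax ends on the tin's floor and the tin not visibly moved. It also shows the mug, brush and hex key holder in their places.
- No force reading suggested contact with the ski. The wrist camera placed the ski about 4 mm farther out than my first fit, and I took that into account for clearance.
- The recognition network returned nothing for the green wax end after tipping, and its best boxes for violet and yellow were on the wrong area. For the wax I relied on the pictures.
- I took no new top picture after the final placing. The job was handed in without a verdict.

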